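# Stack stock cartons in brick bond

## Task

Stack the stock of cover glass cartons brick fashion so that it will not topple when the van drives. First finish the bottom course: lay one spare pink carton flat on the grey board, in line with the carton already there and close up against its free end; then lay the other spare flat on top, squarely in line and half on each, centred over the joint. Leave the first carton where it lies by the end stop, and do not disturb the strip tube, the yellow-lidded cup or the tape roll.

Things in the scene. Friction and masses are not known exactly. Their poses are not given: they have to be found in the camera images.
- board: fixed stacking board, a thin grey plate 220 (x) x 76 (y) x 3 mm on the worktop, with an upright bright aluminium end stop 3 mm thick, 66 mm wide and 45 mm high at its +x end (inner face at x = +106 mm; a 2 mm foot flange runs on to x = +130 mm). Origin: centre of the underside; cartons rest on it 3 mm above the origin; z up.
- carton_laid: the first carton of the bottom course: a rigid pink and white closed cardboard box 96 (x, long) x 48 (y) x 20 mm (z), about 0.11 kg, loose, lying on the board 0 to 4 mm from the end stop. Origin: centre of its underside. Its +x axis points to the end stop, so its free end is at x = -48 mm.
- carton_1: spare carton, identical to the first, 96 (x, long) x 48 (y) x 20 mm (z), loose, lying flat on the worktop. Origin: centre of its underside; z up. The two spares are interchangeable.
- carton_2: the other spare carton, identical, 96 (x, long) x 48 (y) x 20 mm (z), loose, lying flat on the worktop. Origin: centre of its underside; z up.
- strip_tube: bystander: white test strip tube with coloured squares, 43 mm round (53 mm over the cap's tab), 126 mm tall, standing loose; origin under its centre.
- specimen_cup: bystander: specimen cup with yellow screw lid, 62 mm round, 72 mm tall, standing loose; origin under its centre.
- tape: bystander: roll of cream tape, 54 mm round, 19 mm high, lying loose; origin under its centre.
Mind the look-alikes: they are no part of the job. What is shaped like the carton_1 but blue or red is not meant.

How it is judged:
On the way:
1. one spare carton lies released on the board, end to end with the first (((x of carton_1 in the frame of carton_laid between -0.105 and -0.094 m and y of carton_1 in the frame of carton_laid between -0.01 and 0.01 m and z of carton_1 in the frame of carton_laid between -0.004 and 0.004 m and angle between the x axis of carton_1 and the x axis of carton_laid, either way round below 0.12 rad and angle between carton_1's own z axis and vertical below 0.08 rad and linear speed of carton_1 below 0.02 m/s and contact force between the fingers and carton_1 below 0.2 N) or (x of carton_2 in the frame of carton_laid between -0.105 and -0.094 m and y of carton_2 in the frame of carton_laid between -0.01 and 0.01 m and z of carton_2 in the frame of carton_laid between -0.004 and 0.004 m and angle between the x axis of carton_2 and the x axis of carton_laid, either way round below 0.12 rad and angle between carton_2's own z axis and vertical below 0.08 rad and linear speed of carton_2 below 0.02 m/s and contact force between the fingers and carton_2 below 0.2 N))), for 0.2 s.
At the end, for the whole second after the job is handed in: One spare lies on the board in line with the first carton, gap at most 9 mm; the other on top of both, within 12 mm of half a length along. Both within 10 mm sideways and 0.12 rad of its line, level, top side up, released, at rest; the first carton moved less than 12 mm ((((x of carton_1 in the frame of carton_laid between -0.105 and -0.094 m and y of carton_1 in the frame of carton_laid between -0.01 and 0.01 m and z of carton_1 in the frame of carton_laid between -0.004 and 0.004 m and angle between the x axis of carton_1 and the x axis of carton_laid, either way round below 0.12 rad and angle between carton_1's own z axis and vertical below 0.08 rad and linear speed of carton_1 below 0.02 m/s and contact force between the fingers and carton_1 below 0.2 N) and (x of carton_2 in the frame of carton_laid between -0.06 and -0.036 m and y of carton_2 in the frame of carton_laid between -0.01 and 0.01 m and z of carton_2 in the frame of carton_laid between 0.016 and 0.024 m and angle between the x axis of carton_2 and the x axis of carton_laid, either way round below 0.12 rad and angle between carton_2's own z axis and vertical below 0.08 rad and linear speed of carton_2 below 0.02 m/s and contact force between the fingers and carton_2 below 0.2 N)) or ((x of carton_2 in the frame of carton_laid between -0.105 and -0.094 m and y of carton_2 in the frame of carton_laid between -0.01 and 0.01 m and z of carton_2 in the frame of carton_laid between -0.004 and 0.004 m and angle between the x axis of carton_2 and the x axis of carton_laid, either way round below 0.12 rad and angle between carton_2's own z axis and vertical below 0.08 rad and linear speed of carton_2 below 0.02 m/s and contact force between the fingers and carton_2 below 0.2 N) and (x of carton_1 in the frame of carton_laid between -0.06 and -0.036 m and y of carton_1 in the frame of carton_laid between -0.01 and 0.01 m and z of carton_1 in the frame of carton_laid between 0.016 and 0.024 m and angle between the x axis of carton_1 and the x axis of carton_laid, either way round below 0.12 rad and angle between carton_1's own z axis and vertical below 0.08 rad and linear speed of carton_1 below 0.02 m/s and contact force between the fingers and carton_1 below 0.2 N))) and distance of carton_laid from where it was at the start of the episode below 0.012 m and linear speed of carton_laid below 0.02 m/s); the robot touches nothing.
It fails at once if the test strip tube is moved more than 20 mm or tipped (distance of strip_tube from where it was at the start of the episode above 0.02 m or angle between strip_tube's own z axis and vertical above 0.3 rad).
It fails at once if the specimen cup is moved more than 20 mm or tipped (distance of specimen_cup from where it was at the start of the episode above 0.02 m or angle between specimen_cup's own z axis and vertical above 0.3 rad).
It fails at once if the tape roll is moved more than 20 mm or tipped (distance of tape from where it was at the start of the episode above 0.02 m or angle between tape's own z axis and vertical above 0.3 rad).
It also fails if it takes over 42 s, if anything falls off the work surface, if the arm or the gripper's body presses on something with over 40 N, if the wrist force passes 120 N, or if a joint passes its speed limit or range.

## Robot

A 6-joint arm with a two-finger parallel gripper is mounted at the origin on a cart in front of the work surface, level with it; the furniture and walls round the work are solid. World frame = base frame: x ahead of the robot, y to its left, z up, the work surface at z = 0. Lengths are in m, angles in rad, forces in N, time in s.
With the tool pointing down it reaches from about 0.35 to 0.775 m from the base axis. Payload 5.5 kg.
Tool frame: the origin (TCP) lies on the centre line of the jaws, within the pads' length; the fingertips stand 11 mm ahead of it and the grasp point (between the pads) lies 8 mm behind it (env.tip_reach is the distance from the TCP to the fingertips, in m); z points along the fingers, x is the direction in which the jaws open and shut, and the axes are right-handed (so a half turn about z gives the same grasp; the last joint's range is limited). The gripper opens to 85 mm and grips with 20 to 120 N. Pads are 22 mm wide; open, the fingers measure 114 mm over their backs; the gripper's body (76 mm by 85 mm) begins 54 mm behind the grasp point. The pads swing forward as they close: fully open they stand 13 mm farther back than shut.
Start: joints at [1.041, 0.313, 0.046, 1.304, 0, 1.431], TCP at [0.219, 0.532, 0.242] pointing down, gripper open.
Joint ranges: [-2.76, 2.76], [-0.86, 1.69], [-1.03, 1.26], [-2.2, 2.34], [-1.47, 1.5], [-3.14, 3.14]. Speed limits (rad/s): [2.57, 2.57, 3.14, 3.14, 3.14, 3.14].

## Interface

Orientations are given as a unit quaternion [w, x, y, z].
In Python, from workcell import env gives the robot as it stands.
- The arm moves only by the tool carry_out, never from a script. Its argument "moves" is one flat list of numbers, 7 for each row, row after row: the gripper command: -1 is shut, 1 is fully open, values between are in proportion, then the shift along the tool's x, y, z in m, then the turn, a rotation vector about the tool's x, y, z in degrees. A call has exactly 5 rows; each row shifts and turns the pose as measured when the row begins, along the tool's axes as they then stand; what a row does not reach is not made up. A row lasts 1/8 s, in which the tool goes at most 62.5 mm and 10.7 degrees, less where a joint would pass 70% of its speed; a pose out of reach is approached as far as the arm can. A call is refused whole if a number of a shift passes 0.0625 or a number of a turn 10.7, either way. A call with a gripper value outside its range is refused whole. The fingers move at their own pace and stop on an object; "squeeze" is the grip in N (left out, the last holds). Time passes only in rows, so rows that do not move let the fingers close, or fill a call up. It gives the time, the measured TCP pose, the force and the opening at its end, in the units of the state.
- env.get_state(): the state, without advancing time (a new reading comes with each control period).
- env.read_camera(name): name is "scene" or "top" or "wrist"; returns the picture (384x512x3 uint8, red, green, blue); there is no depth.
- env.calibration(name): a dict with "camera_matrix" (3x3 intrinsics, pixels), "rvec" (rotation vector, rad) and "tvec" (3), from world to camera coordinates, as OpenCV has them; the wrist camera has in their place "hand_eye" (4x4, takes a point from camera to tool coordinates, whose origin is the TCP and whose axes are the tool frame's). Camera axes: x right, y down, z forward; pixel columns grow to the right and rows downward; lengths in m; the calibration is good to about 2 mm. A picture is of the moment at which its call begins: read the wrist's pose just before it. calibration takes no time and is no camera call.
- env.hand_in(): hands the job in, once; it reports no verdict.
The state is a dict: "clock": time; "joint_pos": joint angles; "qvel": joint speeds; "tau": joint torques, N m; "tcp_pos": TCP position; "orientation": TCP orientation; "wrist_force": force on the tool from outside, world axes, zero at the start; "ft_torque": the same for the moment, N m; "finger_gap": finger opening in m.
Only numpy, scipy, OpenCV 4.12 (cv2) and the standard library are available. Lean on these libraries where they do the work, as an engineer would, in place of code of your own. Each camera call takes 0.05 s, during which the arm holds its last target. There are 200 camera calls.

## Working session

There is one attempt and no reset: what is moved stays moved. The work goes in short steps, Python scripts to look and compute and a tool call to move; the robot and the scene stay as the last step left them, time stands still between calls to the robot, and variables do not carry over. Pictures are saved under pics/ and viewed, about 8 in all and at most 12, crops included, and the job is handed in when it is done.

Besides the shell and the picture viewer there is one more tool, called after "Emit:" by a JSON object that holds its "api" and its "payload", one argument or row to a line. carry_out: Moves the arm, as the interface text tells. Its arguments: {"type":"object","properties":{"moves":{"type":"array"},"squeeze":{"type":"number"}},"required":["moves"]}

```bash
ls; mkdir -p pics; python3 - <<'E'
from workcell import env
import cv2, numpy as np
for n in ("scene","top"):
    im=env.read_camera(n); cv2.imwrite(f"pics/{n}0.png",im[:,:,::-1]); c=env.calibration(n); print(n,c)
    print("cam pos",-cv2.Rodrigues(np.array(c["rvec"]))[0].T@np.array(c["tvec"]).ravel())
print(env.calibration("wrist")); print(env.get_state())
E
```

```text
pics
scene {'camera_matrix': array([[390.7283178 ,   0.        , 253.9223043 ],
       [  0.        , 390.7283178 , 187.47968469],
       [  0.        ,   0.        ,   1.        ]]), 'rvec': array([ 0.38161455,  2.74428533, -1.25473075]), 'tvec': array([ 0.40333671, -0.21836098,  1.35895381])}
cam pos [0.69174637 1.0217351  0.73120573]
top {'camera_matrix': array([[359.05488296,   0.        , 258.08298838],
       [  0.        , 359.05488296, 194.76765965],
       [  0.        ,   0.        ,   1.        ]]), 'rvec': array([ 2.04939115, -2.18142004,  0.23284315]), 'tvec': array([0.25645349, 0.48042297, 1.0430239 ])}
cam pos [0.26995698 0.24487453 1.11876413]
{'camera_matrix': array([[288.50476462,   0.        , 255.01310021],
       [  0.        , 288.50476462, 191.49158735],
       [  0.        ,   0.        ,   1.        ]]), 'hand_eye': array([[ 9.99999860e-01,  9.79946191e-05, -5.20009661e-04,
         1.58744542e-03],
       [ 7.42775766e-05,  9.46979200e-01,  3.21294862e-01,
        -8.19650422e-02],
       [ 5.23923500e-04, -3.21294856e-01,  9.46979061e-01,
        -1.32190490e-01],
       [ 0.00000000e+00,  0.00000000e+00,  0.00000000e+00,
         1.00000000e+00]])}
{'clock': 0.1, 'joint_pos': array([ 1.04141096e+00,  3.13986881e-01,  4.50794422e-02,  1.30364195e+00,
       -1.23359704e-05,  1.43118441e+00]), 'qvel': array([ 0.00177772, -0.00186814,  0.00228486,  0.00157211, -0.00092278,
        0.00013683]), 'tau': array([ 2.32891158e-03, -4.81727242e+01,  2.99243993e+01,  1.28095597e-02,
       -1.19816714e-04,  1.94109441e-05]), 'tcp_pos': array([0.21827114, 0.53146246, 0.24145765]), 'orientation': array([ 3.87521479e-04,  8.30655703e-01,  5.56785717e-01, -7.86237370e-04]), 'wrist_force': array([-0.33010124,  0.43389969, -0.36306949]), 'ft_torque': array([0.0296479 , 0.02967022, 0.03565011]), 'finger_gap': 0.08520904608792364}
```

View pics/top0.png

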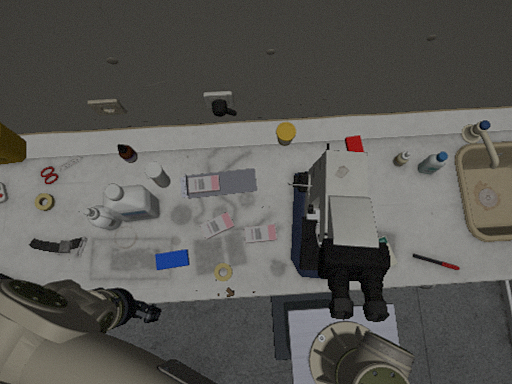

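View pics/scene0.png

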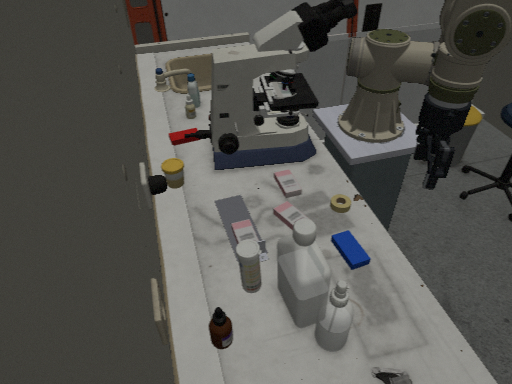

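Top view: the board is at (222,182), with the laid carton at (203,184) by the end stop at (186,184). Look-alikes for the spares:
- pink carton at (219,225): a spare
- pink carton at (261,233): a spare
- laid pink carton at (203,184): stays where it is
- blue box at (172,259): not meant
- red box at (355,145): not meant

Bystanders are the tube at (158,175), the cup at (286,133) and the tape at (223,272). The microscope is just right of the second spare.

```bash
cat > h.py <<'E'
from workcell import env
import cv2, numpy as np
from scipy.spatial.transform import Rotation as R
def cam(n, st=None):
    c=env.calibration(n); K=np.array(c["camera_matrix"])
    if n=="wrist":
        st=st or env.get_state(); q=st["orientation"]; H=np.array(c["hand_eye"])
        Rt=R.from_quat([q[1],q[2],q[3],q[0]]).as_matrix()
        return K, Rt@H[:3,:3], Rt@H[:3,3]+st["tcp_pos"]
    Rc=cv2.Rodrigues(np.array(c["rvec"]))[0].T
    return K, Rc, -Rc@np.array(c["tvec"]).ravel()
def rays(cm,px):
    px=np.atleast_2d(px).astype(float); K,Rc,o=cm
    return (Rc@np.linalg.inv(K)@np.c_[px,np.ones(len(px))].T).T
def onplane(cm,px,z):
    d=rays(cm,px); return (cm[2]+d*((z-cm[2][2])/d[:,2])[:,None])[:,:2]
def cross(c1,p1,c2,p2):
    d1=rays(c1,p1)[0];d2=rays(c2,p2)[0]
    d1/=np.linalg.norm(d1); d2/=np.linalg.norm(d2)
    s=np.linalg.lstsq(np.c_[d1,-d2],c2[2]-c1[2],rcond=None)[0]
    a=c1[2]+s[0]*d1;b=c2[2]+s[1]*d2
    return (a+b)/2,np.linalg.norm(a-b)
def proj(cm,P):
    K,Rc,o=cm; p=(K@Rc.T@(np.atleast_2d(P)-o).T).T; return p[:,:2]/p[:,2:]
E
python3 - <<'E'
from h import *
ims={n:cv2.imread(f"pics/{n}0.png") for n in("top","scene")}; cms={n:cam(n) for n in ims}
t=ims["top"]; 
cr=np.hstack([cv2.resize(t[150:290,140:300],None,fx=4,fy=4,interpolation=cv2.INTER_CUBIC)]); cv2.imwrite("pics/crop.png",cr)
for n,im in ims.items():
    hsv=cv2.cvtColor(im,cv2.COLOR_BGR2HSV)
    m=((hsv[...,0]<8)|(hsv[...,0]>165))&(hsv[...,1]>35)&(hsv[...,1]<150)&(hsv[...,2]>110)
    k,l,s,c=cv2.connectedComponentsWithStats(m.astype(np.uint8))
    for i in range(1,k):
        if s[i,4]>25: print(n,s[i],c[i].round(1),onplane(cms[n],c[i],.02).round(3))
pts=dict(tube=(158,175),cup=(286,133),tape=(223,272),boardL=(187,184),boardR=(256,182),mic=(293,275),mic2=(300,175),sp1=(219,225),sp2=(261,233),bottle=(131,200))
for k,p in pts.items(): print(k,onplane(cms["top"],p,0.0).round(3))
E
```

```text
top [211 175   8  15 102] [214.5 182.2] [[0.551 0.36 ]]
top [221 212  13  17 111] [227.  219.9] [[0.429 0.326]]
top [268 224   8  16 109] [271.5 231.9] [[0.383 0.192]]
scene [274 170  18   7  74] [282.3 172.8] [[0.386 0.19 ]]
scene [274 201  19  12 103] [282.7 206.6] [[0.43  0.325]]
scene [232 220  20  10 121] [241.1 224.2] [[0.55  0.356]]
tube [[0.591 0.543]]
cup [[0.709 0.12 ]]
tape [[0.273 0.347]]
boardL [[0.555 0.45 ]]
boardR [[0.548 0.229]]
mic [[0.25  0.135]]
mic2 [[0.563 0.086]]
sp1 [[0.417 0.353]]
sp2 [[0.384 0.224]]
bottle [[0.514 0.628]]
```

View pics/crop.png

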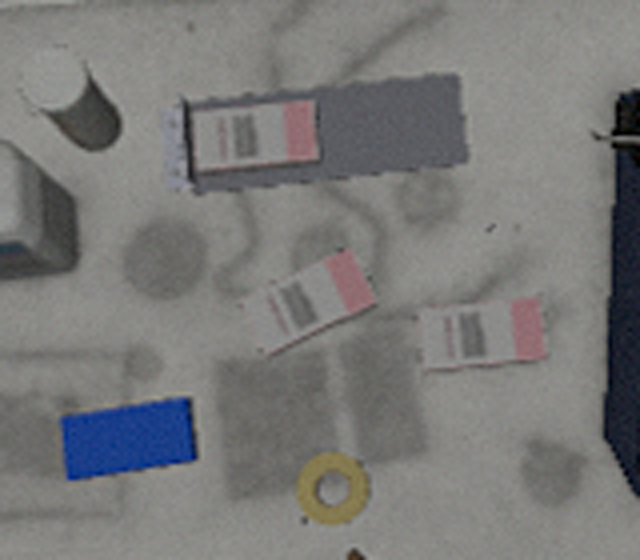

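The crop confirms both spares: sp1 at crop (308,300), sp2 at (483,333), and the laid carton at (254,137) with its pink end free. The blue box is rejected. Next I take heights from the two views, the carton angles and the clearance to the microscope.

```bash
python3 - <<'E'
from h import *
T,S=cam("top"),cam("scene")
for n,a,b in [("laid",(214.5,182.2),(241.1,224.2)),("sp1",(227,219.9),(282.7,206.6)),("sp2",(271.5,231.9),(282.3,172.8)),("eyepL",(342,303),(322,20)),("eyepR",(375,305),(345,9)),("boardcorner",(140+468/4-.4,150+160/4-.4),(235,197))]:
    print(n,*cross(T,a,S,b))
C=dict(sp1=[(345,247),(378,300),(270,355),(240,300)],sp2=[(540,297),(546,357),(427,370),(420,308)],laid=[(313,100),(318,160),(192,172),(190,112)])
for n,c in C.items():
    p=onplane(T,np.array(c)/4+[139.6,149.6],.023 if n=="laid" else .02)
    ctr=p.mean(0); ax=(p[2]+p[3]-p[0]-p[1])/2; w=(p[0]+p[3]-p[1]-p[2])/2
    print(n,ctr.round(4),"L",np.linalg.norm(ax).round(3),"W",np.linalg.norm(w).round(3),"width angle",np.degrees(np.arctan2(w[1],w[0])).round(1),"long-90",(np.degrees(np.arctan2(ax[1],ax[0]))-90).round(1))
E
```

```text
laid [0.55039781 0.35935847 0.02326545] 0.0012855226521275053
sp1 [0.42936282 0.32564214 0.02049234] 0.0016609050632796565
sp2 [0.38451742 0.19116559 0.02007547] 0.0028353700591952943
eyepL [0.22293197 0.07155863 0.39401339] 0.05408296691639227
eyepR [0.18239357 0.02919959 0.40763465] 0.022396531859448215
boardcorner [ 0.53053482  0.22645859 -0.0079157 ] 0.011854669199415
sp1 [0.4159 0.3583] L 0.091 W 0.049 width angle 27.6 long-90 23.7
sp2 [0.3826 0.2258] L 0.092 W 0.047 width angle 2.4 long-90 2.2
laid [0.5477 0.396 ] L 0.098 W 0.049 width angle 1.5 long-90 2.1
```

Emit:
{"api": "carry_out", "payload": {
  "moves": [1,-0.017,0.05,0.012,0,0,10.5,1,-0.008,0.052,0.012,0,0,10.5,1,0.002,0.053,0.012,0,0,10.5,1,0.012,0.051,0.012,0,0,10.5,1,0.021,0.048,0.012,0,0,0],
  "squeeze": 40
}}

```text
clock: 0.72
tcp_pos: [0.4175, 0.355, 0.1785]
orientation: [0.0, 0.977, 0.215, -0.001]
wrist_force: [-0.1, 0.8, -1.3]
finger_gap: 0.0854
```

```bash
python3 - <<'E'
from h import *
st=env.get_state(); im=env.read_camera("wrist"); cv2.imwrite("pics/w1.png",im[:,:,::-1])
np.savez("w1.npz",q=st["orientation"],p=st["tcp_pos"]); print(st["tcp_pos"],st["orientation"],st["qvel"].round(3))
E
```

```text
[0.41750668 0.35497101 0.17854486] [ 2.80746201e-04  9.76641678e-01  2.14872244e-01 -9.34609467e-04] [-0.777  0.133 -0.078 -0.211  0.001 -0.769]
```

View pics/w1.png

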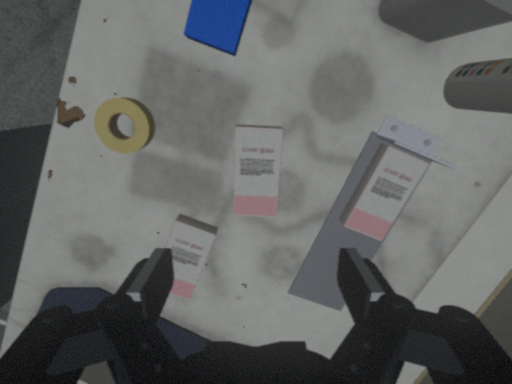

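The wrist view shows all three cartons: sp1 at (258,170), sp2 at (192,255) partly behind a finger, and the laid one on the board at (385,192). I'll extract their top faces by mask.

```bash
cat >> h.py <<'E'
def face(im,cm,pinkpx,z,dbg=None,thr=None):
    """top face of the carton whose pink end holds pinkpx: pink mask + bright white, rays onto plane z, minAreaRect"""
    hsv=cv2.cvtColor(im,cv2.COLOR_BGR2HSV)
    pink=(((hsv[...,0]<10)|(hsv[...,0]>165))&(hsv[...,1]>40)&(hsv[...,2]>100)).astype(np.uint8)
    k,l,s,c=cv2.connectedComponentsWithStats(pink)
    i=l[pinkpx[1],pinkpx[0]]; pm=(l==i)&(i>0)
    ys,xs=np.nonzero(pm); P=onplane(cm,np.c_[xs,ys],z)
    r=cv2.minAreaRect((P*1000).astype(np.float32)); return pm,r,s[i]
E
python3 - <<'E'
from h import *
d=np.load("w1.npz"); cm=cam("wrist",dict(orientation=d["q"],tcp_pos=d["p"])); im=cv2.imread("pics/w1.png")
for n,px,z in [("sp1",(255,206),.02),("sp2",(182,289),.02),("laid",(368,222),.023)]:
    pm,r,s=face(im,cm,px,z); print(n,r,s)
g=cv2.GaussianBlur(im,(3,3),0).astype(int)
print("row170",g[170,222:296:2].tolist()); print("col258",g[112:136,262].tolist()); print("laid row 190",g[190,345:425:2].tolist())
E
```

```text
sp1 ((431.49493408203125, 326.9502868652344), (45.09135437011719, 21.08260726928711), 22.165592193603516) [234 196  43  20 744]
sp2 ((396.4834289550781, 192.54244995117188), (24.203554153442383, 20.624958038330078), 2.780503749847412) [170 279  24  19 286]
laid ((552.8328247070312, 360.6556091308594), (45.36176300048828, 20.945592880249023), 2.7778396606445312) [346 209  45  30 715]
row170 [[124, 127, 125], [126, 129, 127], [129, 133, 130], [131, 135, 132], [133, 136, 133], [132, 134, 133], [133, 134, 135], [138, 140, 139], [135, 137, 134], [114, 116, 113], [99, 100, 99], [102, 102, 100], [104, 104, 103], [101, 102, 100], [105, 105, 104], [106, 107, 106], [103, 103, 102], [105, 106, 105], [108, 108, 107], [110, 112, 109], [102, 103, 101], [99, 99, 98], [107, 107, 105], [106, 107, 105], [105, 106, 104], [112, 114, 112], [134, 135, 133], [139, 141, 138], [136, 137, 136], [125, 127, 127], [123, 125, 123], [121, 123, 122], [119, 122, 121], [121, 124, 122], [124, 127, 125], [126, 129, 126], [129, 132, 131]]
col258 [[134, 137, 134], [133, 137, 134], [133, 136, 134], [133, 136, 134], [132, 
[... 300 characters left out ...]
40, 141, 139], [141, 141, 139]]
laid row 190 [[101, 96, 94], [101, 97, 94], [100, 96, 94], [100, 96, 94], [97, 93, 91], [82, 81, 81], [77, 78, 80], [81, 83, 85], [89, 89, 92], [108, 109, 113], [132, 134, 135], [138, 139, 137], [133, 134, 132], [113, 114, 113], [101, 101, 100], [102, 102, 100], [100, 100, 99], [100, 100, 99], [103, 104, 101], [108, 109, 107], [109, 110, 108], [112, 112, 110], [115, 116, 114], [116, 117, 114], [113, 113, 111], [110, 110, 108], [109, 108, 106], [112, 113, 111], [112, 113, 111], [115, 115, 113], [125, 125, 123], [132, 133, 130], [137, 139, 136], [132, 132, 130], [122, 121, 120], [129, 130, 128], [135, 138, 136], [137, 140, 137], [136, 140, 137], [138, 141, 138]]
```

Emit:
{"api": "carry_out", "payload": {
  "moves": [1,0.001,-0.004,0.02,0,0,1.8,1,0,0,0.03,0,0,0,1,0,0,0.03,0,0,0,1,0,0,0.03,0,0,0,1,0,0,0,0,0,0]
}}

```text
clock: 1.4
tcp_pos: [0.4214, 0.3514, 0.0619]
orientation: [0.003, 0.981, 0.194, -0.003]
wrist_force: [0.2, -0.1, -0.1]
finger_gap: 0.0856
```

```bash
python3 - <<'E'
from h import *
st=env.get_state(); im=env.read_camera("wrist")[:,:,::-1].copy(); cv2.imwrite("pics/w2.png",im)
cm=cam("wrist",st); print(st["tcp_pos"],st["orientation"].round(4),st["qvel"].round(3),env.tip_reach)
p=proj(cm,[[.4315,.327,.02],[.417,.3595,.02]]); print(p)
x,y=p[0].astype(int); print(face(im,cm,(x,min(y,380)),.02)[1:])
E
```

```text
[0.42135148 0.35139139 0.06189179] [ 0.003   0.981   0.1938 -0.0025] [ 0.002 -0.027  0.041  0.013  0.001  0.001] 0.011
[[253.24755221 260.20300801]
 [251.52406344 212.98479201]]
(((431.4781494140625, 326.9851379394531), (45.5571403503418, 20.80638885498047), 22.600467681884766), array([ 220,  247,   67,   27, 1750], dtype=int32))
```

View pics/w2.png

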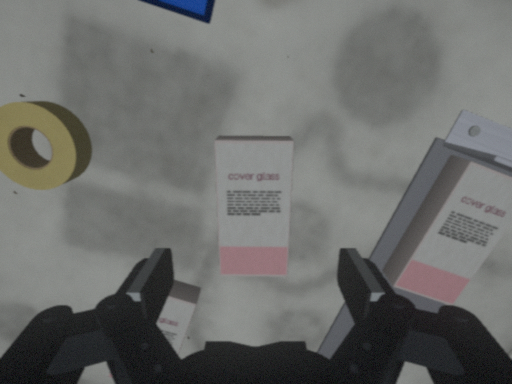

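Emit:
{"api": "carry_out", "payload": {
  "moves": [1,0,-0.01,0.012,0,0,0,1,0,0,0.016,0,0,0,1,0,0,0.016,0,0,0,1,0,0,0,0,0,0,1,0,0,0,0,0,0]
}}

```text
clock: 2.08
tcp_pos: [0.42, 0.3635, 0.0193]
orientation: [0.002, 0.981, 0.194, 0.001]
wrist_force: [0.0, -0.6, 0.1]
finger_gap: 0.0852
```

Emit:
{"api": "carry_out", "payload": {
  "moves": [1,-0.003,0.002,0.005,0,0,0,-1,0,0,0,0,0,0,-1,0,0,0,0,0,0,-1,0,0,0,0,0,0,-1,0,0,0,0,0,0],
  "squeeze": 40
}}

```text
clock: 2.7
tcp_pos: [0.4186, 0.3604, 0.0151]
orientation: [0.001, 0.981, 0.194, 0.002]
wrist_force: [-0.7, -0.2, -0.7]
finger_gap: 0.0466
```

Emit:
{"api": "carry_out", "payload": {
  "moves": [-1,0,0,-0.02,0,0,0,-1,0,0,-0.03,0,0,0,-1,0,0.01,-0.03,0,0,6.5,-1,0.03,0.025,0,0,0,6.5,-1,0.03,0.025,0,0,0,6.5]
}}

```text
clock: 3.32
tcp_pos: [0.4894, 0.3153, 0.0964]
orientation: [0.002, 1.0, 0.023, 0.0]
wrist_force: [-0.2, 1.5, -1.6]
finger_gap: 0.0469
```

Emit:
{"api": "carry_out", "payload": {
  "moves": [-1,0.03,0.013,0.01,0,0,0,-1,0.03,0.013,0.01,0,0,0,-1,0,0,0.01,0,0,0,-1,0,0,0,0,0,0,-1,0,0,0,0,0,0]
}}

```text
clock: 3.95
tcp_pos: [0.5534, 0.2897, 0.065]
orientation: [0.002, 1.0, 0.021, -0.0]
wrist_force: [-0.8, -0.6, -1.0]
finger_gap: 0.0471
```

```bash
python3 - <<'E'
from h import *
st=env.get_state(); im=env.read_camera("wrist")[:,:,::-1].copy(); cv2.imwrite("pics/w3.png",im)
cm=cam("wrist",st); print(st["tcp_pos"],st["orientation"].round(4),st["qvel"].round(3),st["finger_gap"])
print(proj(cm,[[.5528,.361,.023],st["tcp_pos"]]))
E
```

```text
[0.55337025 0.28967723 0.06503351] [ 1.900e-03  9.998e-01  2.060e-02 -1.000e-04] [ 0.007  0.002 -0.015  0.004  0.003  0.001] 0.04708662604123432
[[256.81984376 115.87156038]
 [252.49422292 261.39862789]]
```

View pics/w3.png

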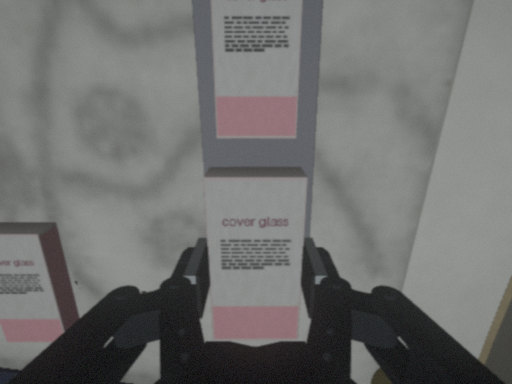

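The laid carton's pink end spans (215..297, 97..137), and the held carton's far end runs (205,178)–(307,177). I'll turn these into positions.

```bash
python3 - <<'E'
from h import *
st=env.get_state(); im=cv2.imread("pics/w3.png"); cm=cam("wrist",st)
pm,r,s=face(im,cm,(256,116),.023); print("laid pink",r,s)
b=cv2.boxPoints(r); print(b.round(1))
print("laid free end",onplane(cm,[(217,138),(297,138)],.023).round(4).tolist())
for z in (.068,.07): print("held far end",z,onplane(cm,[(205,178),(307,177)],z).round(4).tolist())
pm,r,s=face(im,cm,(256,322),.07); print("held pink",r,s)
g=cv2.cvtColor(im,cv2.COLOR_BGR2GRAY).astype(int); print("col 215",g[160:190,215].tolist(),"col 290",g[160:190,290].tolist()); print("row 200 L",g[200,196:218].tolist(),"R",g[200,296:318].tolist()); print("laid row 70",g[70,205:225].tolist(),g[70,290:310].tolist())
E
```

```text
laid pink ((551.980224609375, 360.71710205078125), (45.72557830810547, 21.564268112182617), 2.3742434978485107) [ 217   97   79   39 2969]
[[528.7 370.5]
 [529.6 349. ]
 [575.3 350.9]
 [574.4 372.4]]
laid free end [[0.5292, 0.3472], [0.5771, 0.3492]]
held far end 0.068 [[0.5292, 0.3354], [0.5766, 0.3379]]
held far end 0.07 [[0.5296, 0.336], [0.5762, 0.3384]]
held pink ((555.8563842773438, 253.9194793701172), (45.967838287353516, 21.425928115844727), 2.4131345748901367) [ 213  307   85   32 2590]
col 215 [101, 100, 101, 101, 100, 101, 97, 81, 76, 77, 76, 82, 78, 82, 84, 87, 97, 119, 136, 142, 138, 140, 143, 141, 143, 143, 141, 145, 142, 144] col 290 [98, 102, 96, 98, 99, 98, 90, 78, 69, 74, 76, 80, 78, 78, 84, 85, 99, 117, 134, 140, 140, 142, 143, 144, 144, 145, 142, 145, 141, 142]
row 200 L [137, 139, 138, 142, 137, 140, 138, 137, 139, 139, 141, 144, 143, 146, 143, 141, 141, 142, 144, 143, 143, 144] R [144, 145, 143, 143, 141, 146, 142, 141, 139, 134, 116, 101, 100, 99, 95, 103, 121, 131, 134, 133, 135, 137]
laid row 70 [100, 101, 101, 101, 99, 100, 102, 105, 117, 131, 138, 140, 141, 144, 142, 145, 143, 143, 142, 141] [142, 138, 141, 142, 141, 141, 141, 140, 131, 116, 100, 100, 97, 101, 100, 97, 97, 99, 97, 98]
```

Emit:
{"api": "carry_out", "payload": {
  "moves": [-1,0,-0.007,0.01,0,0,0,-1,0,0,0.015,0,0,0,-1,0,0,0.012,0,0,0,-1,0,0,0,0,0,0,-1,0,0,0,0,0,0]
}}

```text
clock: 4.62
tcp_pos: [0.5511, 0.2983, 0.0254]
orientation: [0.002, 1.0, 0.022, -0.001]
wrist_force: [0.4, -0.0, -1.0]
finger_gap: 0.0473
```

Emit:
{"api": "carry_out", "payload": {
  "moves": [-1,0.002,0.001,0.004,0,0,0,-1,0,0,0.003,0,0,0,-1,0,0,0,0,0,0,-1,0,0,0,0,0,0,-1,0,0,0,0,0,0]
}}

```text
clock: 5.25
tcp_pos: [0.5543, 0.2972, 0.019]
orientation: [0.002, 1.0, 0.022, 0.0]
wrist_force: [-0.4, 0.1, -1.6]
finger_gap: 0.0471
```

Emit:
{"api": "carry_out", "payload": {
  "moves": [-1,-0.001,0,0.001,0,0,0,-1,0,0,0,0,0,0,0.3,0,0,0,0,0,0,0.6,0,0,0,0,0,0,1,0,0,0,0,0,0]
}}

```text
clock: 5.88
tcp_pos: [0.5538, 0.2975, 0.0189]
orientation: [0.001, 1.0, 0.022, 0.001]
wrist_force: [0.2, 0.1, 0.4]
finger_gap: 0.0838
```

Emit:
{"api": "carry_out", "payload": {
  "moves": [1,0,0,-0.03,0,0,0,1,0,0,-0.04,0,0,0,1,0,0,0,0,0,0,1,0,0,0,0,0,0,1,0,0,0,0,0,0]
}}

```text
clock: 6.5
tcp_pos: [0.5528, 0.2973, 0.0892]
orientation: [0.002, 1.0, 0.022, 0.0]
wrist_force: [-0.2, -0.3, -0.0]
finger_gap: 0.0852
```

```bash
python3 - <<'E'
from h import *
st=env.get_state(); im=env.read_camera("wrist")[:,:,::-1].copy(); cv2.imwrite("pics/w4.png",im)
cm=cam("wrist",st); print(st["tcp_pos"],st["orientation"].round(4),st["qvel"].round(3))
for P in ([.552,.3607,.023],[.5563,.260,.023]):
    p=proj(cm,P)[0]; print(p,face(im,cm,p.astype(int),.023)[1:])
E
```

```text
[0.55282261 0.29731517 0.08919862] [1.800e-03 9.998e-01 2.180e-02 1.000e-04] [-0.001  0.007 -0.013 -0.001  0.001 -0.001]
[255.9142388  125.25298026] (((552.270751953125, 360.6922912597656), (45.688133239746094, 21.10017204284668), 2.490572690963745), array([ 222,  109,   69,   33, 2230], dtype=int32))
[255.68392048 256.01111943] (((556.1765747070312, 262.09918212890625), (45.39958190917969, 20.591583251953125), 2.4922661781311035), array([ 227,  242,   59,   24, 1387], dtype=int32))
```

Emit:
{"api": "carry_out", "payload": {
  "moves": [1,-0.057,0.017,0,0,0,0,1,-0.057,0.017,0,0,0,0,1,-0.055,0.017,0,0,0,0,1,0,0,0,0,0,0,1,0,0,0,0,0,0]
}}

```text
clock: 7.18
tcp_pos: [0.3779, 0.2357, 0.0828]
orientation: [0.004, 1.0, 0.022, -0.005]
wrist_force: [0.6, -0.2, 1.0]
finger_gap: 0.0852
```

```bash
python3 - <<'E'
from h import *
st=env.get_state(); im=env.read_camera("wrist")[:,:,::-1].copy(); cv2.imwrite("pics/w5.png",im)
sc=env.read_camera("scene")[:,:,::-1].copy()
cm=cam("wrist",st); print(st["tcp_pos"],st["orientation"].round(4),st["qvel"].round(3),st["wrist_force"])
p=proj(cm,[.385,.1915,.02])[0]; print(p,face(im,cm,p.astype(int),.02)[1:])
cv2.imwrite("pics/v5.png",np.hstack([cv2.resize(im,(400,300)),cv2.resize(sc,(400,300))]))
E
```

```text
[0.37786902 0.23566904 0.08280677] [ 0.0037  0.9997  0.0215 -0.0051] [ 0.005 -0.014 -0.054  0.02   0.001 -0.002] [ 0.60507578 -0.20819455  0.97643539]
[260.83444596 265.80330889] (((386.2444152832031, 192.57814025878906), (45.19038391113281, 20.907325744628906), 2.8197569847106934), array([ 234,  253,   58,   24, 1368], dtype=int32))
```

View pics/v5.png

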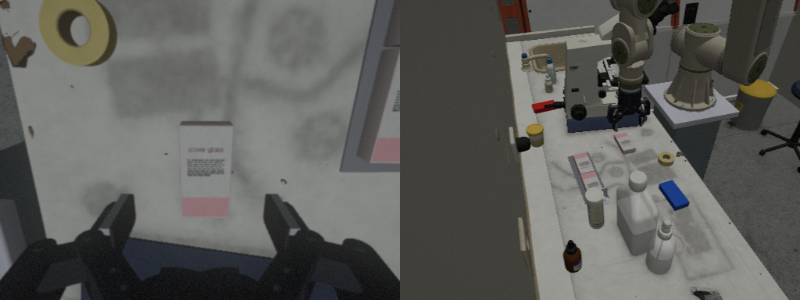

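Left: the wrist view shows sp2 at (205,170) between the jaws. Right: the scene view shows the arm clear of the microscope and the first spare on the board at (590,180), in line with the laid carton. Descending.

Emit:
{"api": "carry_out", "payload": {
  "moves": [1,0.006,0.006,0.015,0,0,0,1,0,0,0.02,0,0,0,1,0,0,0.015,0,0,0,1,0,0,0,0,0,0,1,0,0,0,0,0,0]
}}

```text
clock: 7.9
tcp_pos: [0.3927, 0.2321, 0.0323]
orientation: [0.003, 1.0, 0.021, -0.002]
wrist_force: [-0.0, 0.3, 0.1]
finger_gap: 0.0854
```

Emit:
{"api": "carry_out", "payload": {
  "moves": [1,-0.007,0.002,0.006,0,0,0,1,0,0,0.005,0,0,0,1,0,0,0,0,0,0,1,0,0,0,0,0,0,1,0,0,0,0,0,0]
}}

```text
clock: 8.52
tcp_pos: [0.3866, 0.2302, 0.022]
orientation: [0.002, 1.0, 0.021, -0.001]
wrist_force: [-0.3, -0.2, -0.1]
finger_gap: 0.0852
```

Emit:
{"api": "carry_out", "payload": {
  "moves": [1,-0.002,0,0.007,0,0,0,1,0,0,0,0,0,0,-1,0,0,0,0,0,0,-1,0,0,0,0,0,0,-1,0,0,0,0,0,0]
}}

```text
clock: 9.15
tcp_pos: [0.3846, 0.2302, 0.0148]
orientation: [0.002, 1.0, 0.021, -0.001]
wrist_force: [-0.6, 0.4, 1.9]
finger_gap: 0.0469
```

Emit:
{"api": "carry_out", "payload": {
  "moves": [-1,0,0,0,0,0,0,-1,0,0,-0.02,0,0,0,-1,0,0,-0.03,0,0,0,-1,0,0,-0.03,0,0,0,-1,0,0,0,0,0,0]
}}

```text
clock: 9.78
tcp_pos: [0.3838, 0.2301, 0.0957]
orientation: [0.003, 1.0, 0.021, -0.002]
wrist_force: [-1.1, 0.3, -0.5]
finger_gap: 0.0471
```

Emit:
{"api": "carry_out", "payload": {
  "moves": [-1,0.043,-0.026,0,0,0,0,-1,0.043,-0.026,0,0,0,0,-1,0.043,-0.026,0,0,0,0,-1,0.043,-0.026,0,0,0,0,-1,0,0,0,0,0,0]
}}

```text
clock: 10.4
tcp_pos: [0.5513, 0.342, 0.0847]
orientation: [0.005, 1.0, 0.02, -0.007]
wrist_force: [-0.7, 0.5, -0.5]
finger_gap: 0.047
```

Emit:
{"api": "carry_out", "payload": {
  "moves": [-1,0,0,0.005,0,0,0,-1,0,0,0,0,0,0,-1,0,0,0,0,0,0,-1,0,0,0,0,0,0,-1,0,0,0,0,0,0]
}}

```text
clock: 11.02
tcp_pos: [0.5467, 0.3395, 0.0774]
orientation: [0.006, 1.0, 0.02, -0.01]
wrist_force: [0.3, -0.1, -1.5]
finger_gap: 0.047
```

```bash
python3 - <<'E'
from h import *
st=env.get_state(); im=env.read_camera("wrist")[:,:,::-1].copy(); cv2.imwrite("pics/w6.png",im)
cm=cam("wrist",st); print(st["tcp_pos"],st["orientation"].round(4),st["qvel"].round(3),st["finger_gap"])
z=st["tcp_pos"][2]-.0148+.02; t=st["tcp_pos"]
p=proj(cm,[t[0]+.0015,t[1]-.037,z])[0]; print(z,p,face(im,cm,p.astype(int),z)[1:])
E
```

```text
[0.54673202 0.33947921 0.07744293] [ 0.0061  0.9997  0.0203 -0.0097] [-0.002 -0.009 -0.005  0.    -0.    -0.002] 0.046994578264241596
0.08264292686740064 [252.45137539 324.3652284 ] (((549.4952392578125, 301.48699951171875), (46.199249267578125, 21.834686279296875), 3.333996295928955), array([ 213,  310,   85,   32, 2539], dtype=int32))
```

View pics/w6.png

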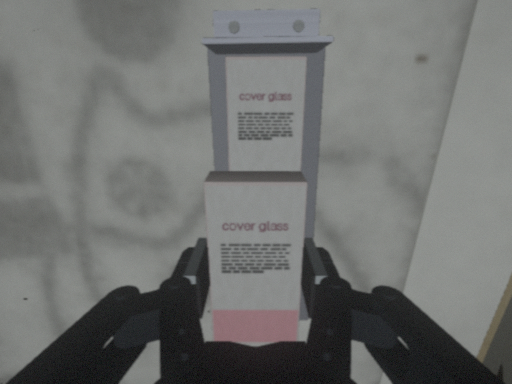

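View: the held carton spans (205..307, 172..343), over the laid one and in line with it. It needs about 10 mm more along the line, 6 mm sideways, and a correction for a 1.3° tool tilt.

Emit:
{"api": "carry_out", "payload": {
  "moves": [-1,0.006,-0.01,0.005,0.7,1.1,0,-1,0,0,0.01,0,0,0,-1,0,0,0.01,0,0,0,-1,0,0,0,0,0,0,-1,0,0,0,0,0,0]
}}

```text
clock: 11.7
tcp_pos: [0.5523, 0.3505, 0.0499]
orientation: [-0.001, 1.0, 0.02, 0.0]
wrist_force: [0.3, -0.4, -0.3]
finger_gap: 0.0469
```

```bash
python3 - <<'E'
from h import *
st=env.get_state(); im=env.read_camera("wrist")[:,:,::-1].copy(); cv2.imwrite("pics/w7.png",im)
cm=cam("wrist",st); print(st["tcp_pos"],st["orientation"].round(4),st["qvel"].round(3),st["finger_gap"])
q=st["orientation"]; print("corr deg",np.degrees((R.from_quat([q[1],q[2],q[3],q[0]]).inv()*R.from_quat([1,.0215,0,0])).as_rotvec()).round(2))
z=st["tcp_pos"][2]-.0148+.02; t=st["tcp_pos"]
p=proj(cm,[t[0]+.0015,t[1]-.037,z])[0]; print(z,p,face(im,cm,p.astype(int),z)[1:])
E
```

```text
[0.55234703 0.35045442 0.04993857] [-6.000e-04  9.998e-01  2.050e-02  2.000e-04] [-0.     0.006 -0.008 -0.     0.002 -0.001] 0.04692751661128834
corr deg [-0.07 -0.02 -0.12]
0.05513857339054862 [252.5830768  324.99569368] (((555.1345825195312, 312.926513671875), (45.798179626464844, 21.437227249145508), 2.329921007156372), array([ 213,  310,   85,   32, 2547], dtype=int32))
```

Emit:
{"api": "carry_out", "payload": {
  "moves": [-1,-0.001,0.001,0.005,0,0,0,-1,0,0,0.004,0,0,0,-1,0,0,0,0,0,0,-1,0,0,0,0,0,0,-1,0,0,0,0,0,0]
}}

```text
clock: 12.38
tcp_pos: [0.5517, 0.3493, 0.0409]
orientation: [-0.001, 1.0, 0.02, 0.001]
wrist_force: [-0.2, 0.1, -1.0]
finger_gap: 0.0468
```

Emit:
{"api": "carry_out", "payload": {
  "moves": [-1,0.001,0,0.003,0,0,0,-1,0,0,0,0,0,0,-1,0,0,0,0,0,0,-1,0,0,0,0,0,0,-1,0,0,0,0,0,0]
}}

```text
clock: 13.0
tcp_pos: [0.5531, 0.3496, 0.0382]
orientation: [-0.001, 1.0, 0.02, 0.001]
wrist_force: [-1.0, 0.7, -0.4]
finger_gap: 0.0471
```

Emit:
{"api": "carry_out", "payload": {
  "moves": [0.2,0,0,0,0,0,0,0.6,0,0,0,0,0,0,1,0,0,0,0,0,0,1,0,0,0,0,0,0,1,0,0,-0.02,0,0,0]
}}

```text
clock: 13.62
tcp_pos: [0.552, 0.3489, 0.0569]
orientation: [-0.0, 1.0, 0.02, -0.0]
wrist_force: [0.3, -0.5, 0.9]
finger_gap: 0.0852
```

Emit:
{"api": "carry_out", "payload": {
  "moves": [1,0,0,-0.03,0,0,0,1,0,0.03,-0.04,0,0,0,1,0,0.03,-0.04,0,0,0,1,0,0,0,0,0,0,1,0,0,0,0,0,0]
}}

```text
clock: 14.25
tcp_pos: [0.555, 0.2881, 0.1709]
orientation: [-0.0, 1.0, 0.021, 0.001]
wrist_force: [-0.1, -0.6, -0.4]
finger_gap: 0.0851
```

```bash
python3 - <<'E'
from h import *
st=env.get_state(); im=env.read_camera("wrist")[:,:,::-1].copy(); t=env.read_camera("top")[:,:,::-1].copy(); s=env.read_camera("scene")[:,:,::-1].copy()
cm=cam("wrist",st); print(st["clock"],st["tcp_pos"],st["orientation"].round(4),st["qvel"].round(3))
for n,P in (("top carton",[.5545,.312,.043]),("bottom spare",[.5562,.262,.023])):
    p=proj(cm,P)[0]; print(n,p,face(im,cm,np.clip(p.astype(int),0,[511,383]),P[2])[1:])
cv2.imwrite("pics/v7.png",np.vstack([np.hstack([cv2.resize(im,(400,300)),cv2.resize(t[150:290,140:300],(343,300),interpolation=cv2.INTER_CUBIC)]),np.hstack([cv2.resize(s[130:300,140:300],(282,300),interpolation=cv2.INTER_CUBIC),np.zeros((300,461,3),np.uint8)])]))
E
```

```text
14.25 [0.55498617 0.28806136 0.17087009] [-5.000e-04  9.998e-01  2.090e-02  5.000e-04] [-0.008 -0.018  0.017  0.005 -0.004 -0.003]
top carton [253.99427125 162.35044029] (((555.920654296875, 312.258544921875), (45.37200927734375, 20.662086486816406), 2.375532865524292), array([ 231,  151,   50,   23, 1124], dtype=int32))
bottom spare [253.72761177 205.0682439 ] (((556.0396118164062, 261.9609375), (45.0527229309082, 20.1193904876709), 2.366699457168579), array([232, 196,  44,  19, 821], dtype=int32))
```

View pics/v7.png

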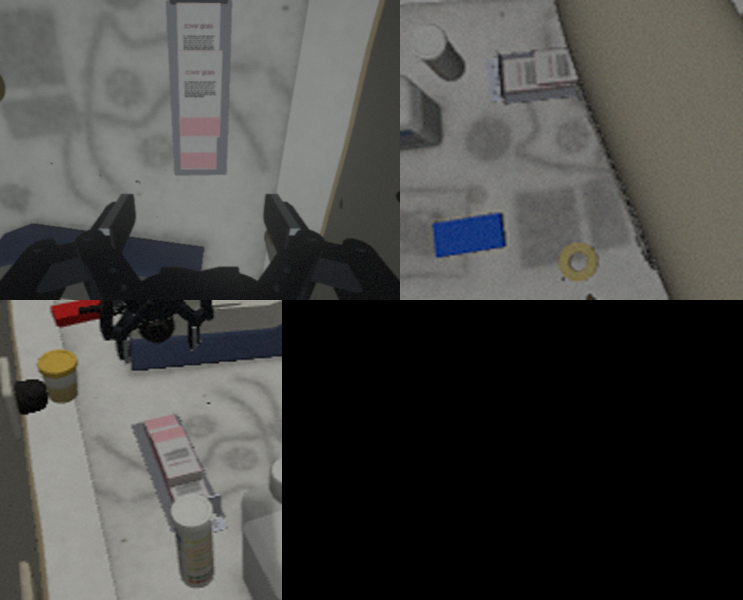

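```bash
python3 -c "
from workcell import env; print(env.hand_in())"
```

```text
the job is handed in; nothing more can be done
None
```

I laid one pink spare on the board end to end with the first carton and the other on top across the joint, then handed the job in at about 14.4 s of the 42 s. No verdict was reported.

| Check (last wrist-camera measurements) | Measured | Allowed |
|---|---|---|
| Bottom spare to first carton, centre to centre | 98.7 mm (gap about 3 mm) | 94 to 105 mm |
| Bottom spare angle to first carton | below 0.2° | 6.9° (0.12 rad) |
| Top carton along the first carton's line | -48.4 mm | -36 to -60 mm |
| Top carton sideways | about 2 mm | 10 mm |
| Top carton angle to the bottom spare | below 0.2° | 6.9° (0.12 rad) |

- **Release:** The gripper was open and lifted well clear before I handed in. The stack lay flat in the last wrist and scene views.
- **Bystanders:** The tube, cup and tape stood where they were at the start in the last scene and top views. I judged this by eye and did not measure it.
- **First carton:** It read the same before and after the first spare was placed. After the second spare covered its pink end I did not measure it again, so the -48.4 mm figure relies on the earlier reading.
- **Disagreements:** The top and wrist cameras differed by 1 to 3 mm, about the stated calibration error. The tool had tilted 1.3° before the last placing, and I corrected that before lowering.

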